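Gather the mincer set in the wash tray

ROBOT

A 6-joint arm with a two-finger parallel gripper is mounted at the origin on the work surface. World frame = base frame: x ahead of the robot, y to its left, z up, the work surface at z = 0. Lengths are in mm, angles in rad, forces in N, time in s.
With the tool pointing down it reaches from about 275 to 1000 mm from the base axis. Payload 8.4 kg.
Tool frame: the origin (TCP) lies on the mounting face of the last link; the fingertips stand 173 mm ahead of it and the grasp point (between the pads) lies 155 mm ahead of it; z points along the fingers, y is the line along which they close (so a half turn about z gives the same grasp; the last joint's range is limited). The gripper opens to 85 mm and grips with 20 to 120 N. Pads are 22 mm wide; open, the fingers measure 114 mm over their backs; the gripper's body (76 mm by 85 mm) begins 54 mm behind the grasp point. The pads swing forward as they close: fully open they stand 13 mm farther back than shut.
Start: joints at [-0.002, 0.353, 1.633, -0, 1.155, -0.002], TCP at [625.004, -0, 404.681] pointing down, gripper open.
Joint ranges: [-2.63, 2.63], [-0.92, 2.1], [0.06, 2.66], [-1.3, 4.44], [0, 2.69], [-3.02, 3.02]. Speed limits (rad/s): [2.22, 2.22, 2.79, 3.14, 3.14, 3.14].

INTERFACE

Orientations are given as [roll, pitch, yaw] about the fixed x, y, z axes, in that order (R = Rz(yaw) Ry(pitch) Rx(roll)).
In Python, from rig import r gives the robot as it stands.
- The arm moves only by the tool apply_moves, never from a script. Its argument "deltas" is a list of rows, each an object with "claw": the gripper command: -1 is fully open, 1 is shut, values between are in proportion; "delta_pos": the shift along the tool's x, y, z in cm, a list of three; "yaw": the turn about the tool's z in rad. In form: [{"claw": claw, "delta_pos": [tx, ty, tz], "yaw": yaw}, ...]. A call has 1 to 8 rows; each row shifts and turns the commanded pose from where the row before left it, along the tool's axes as they then stand; what a row does not reach is not made up. A row lasts 1/8 s, in which the tool goes at most 62.5 mm and 10.7 degrees, less where a joint would pass 70% of its speed; a pose out of reach is approached as far as the arm can. A call with a gripper value outside its range is refused whole. The fingers move at their own pace and stop on an object; "grip_force" is the grip in N (left out, the last holds). Time passes only in rows, so rows that do not move let the fingers close. It gives the time, the measured TCP pose, the force, the opening and the grip force at its end, in the units of the state.
- r.sense(): the state, without advancing time (a new reading comes with each control period).
- r.grab_frame(name): name is "scene" or "side" or "wrist"; returns a dict with "img" (400x640x3 uint8, blue, green, red), "z_map" (400x640 float32, mm along the optical axis (not along the pixel's ray), 0 where there is no reading), "fx", "fy", "cx", "cy" (pixels), "eye" and "rotation" of the camera in the world; the wrist camera has in their place "T_tool_cam" (4x4, takes a point from camera to tool coordinates, whose origin is the TCP and whose axes are the flange's). Camera axes: x right, y up, looking along -z (the intrinsics and any distortion apply to the point x, -y, -z); pixel columns grow to the right and rows downward; lengths in mm; the calibration is good to about 2 mm. A picture is of the moment at which its call begins: read the wrist's pose just before it.
- r.sign_off(): hands the job in; it is judged then, once.
The state is a dict: "clock": time; "qpos": joint angles; "qvel": joint speeds; "joint_efforts": joint torques, N m; "eef_pos": TCP position; "tcp_rot": TCP orientation; "contact_force": force on the tool from outside, world axes, zero at the start; "wrist_torque": the same for the moment, N m; "opening": opening from 0.0 (shut) to 1.0 (fully open); "grasp_force": force on a finger pad.
Only numpy, scipy, OpenCV 4.12 (cv2) and the standard library are available. Lean on these libraries where they do the work, as an engineer would, in place of code of your own. Each camera call takes 0.05 s, during which the arm holds its last target. There are 200 camera calls.

TASK

Collect the dismantled mincer set from the brown board into the white wash tray, each part released in the middle of its own coloured pad: the cross knife on red, the plate with holes on blue, the white funnel (standing upright, spout up) on yellow and the lobed star nut on green. The parts lie flat on their pads, the same way up as they were. Leave the disc without holes and the smooth ring where they are on the board: they belong to another machine.

Things in the scene. Friction and masses are not known exactly. Their poses are not given: they have to be found in the camera images.
- plate: Mincer hole plate: bright steel disc lying flat, 58 mm across, 16 mm thick, with seven dark round holes (one in the middle, six around) on top; about 0.25 kg. Can be gripped across its rim in any direction. Starts on the fixed brown board (12 mm thick), its centre 100 mm or more from other parts. Origin: centre of underside, z up.
- knife: Mincer cross knife: bright steel cross of four equal arms lying flat, 52 mm tip to tip, arms 14 mm wide and high, along its x and y axes, round hub 24 mm across, 18 mm high, small dark square on it; 0.12 kg. Grip tip to tip. Starts on the fixed brown board (12 mm thick), its centre 100 mm or more from other parts. Origin: centre of underside, z up.
- nut: Mincer star nut: aluminium ring with six round lobes, 64 mm across facing lobes, 24 mm high, hole 34 mm across; lobes (14 mm wide) lie at 0, 60, 120 degrees and so on from its own x axis; about 0.16 kg. Can be gripped across two facing lobes. Starts on the fixed brown board (12 mm thick), its centre 100 mm or more from other parts. Origin: centre of underside, z up.
- funnel: Sausage filling funnel standing upright: white plastic, wide flange 58 mm across at the bottom, tapering to a straight spout from 34 mm up to its top at 75 mm, about 22 to 24 mm across, dark opening on top; about 0.06 kg. Can be gripped on the spout in any direction. Starts on the fixed brown board (12 mm thick), its centre 100 mm or more from other parts. Origin: centre of underside, z up.
- blank_disc: Look-alike, not part of the mincer set: bright steel disc of the hole plate's size (58 mm across, 16 mm thick) but with no holes. Leave it. Starts on the fixed brown board (12 mm thick), its centre 100 mm or more from other parts. Origin: centre of underside, z up.
- plain_ring: Look-alike, not part of the mincer set: smooth aluminium ring without lobes, 58 mm across, 24 mm high, hole 38 mm across. Leave it. Starts on the fixed brown board (12 mm thick), its centre 100 mm or more from other parts. Origin: centre of underside, z up.
- pad_red: Red round pad, 80 mm across and 4 mm thick; origin at the centre of its underside, z up, top at +4 mm. One of four in the corners of the white tray (262 x 262 mm, walls 5 mm thick and 22 mm high, no dividers), 116 mm apart, each centre 68 mm from the two nearest walls. Tray and pads are fixed; the tray may lie left or right; which pad is in which corner varies.
- pad_blue: Blue round pad, 80 mm across and 4 mm thick; origin at the centre of its underside, z up, top at +4 mm. One of four in the corners of the white tray (262 x 262 mm, walls 5 mm thick and 22 mm high, no dividers), 116 mm apart, each centre 68 mm from the two nearest walls. Tray and pads are fixed; the tray may lie left or right; which pad is in which corner varies.
- pad_yellow: Yellow round pad, 80 mm across and 4 mm thick; origin at the centre of its underside, z up, top at +4 mm. One of four in the corners of the white tray (262 x 262 mm, walls 5 mm thick and 22 mm high, no dividers), 116 mm apart, each centre 68 mm from the two nearest walls. Tray and pads are fixed; the tray may lie left or right; which pad is in which corner varies.
- pad_green: Green round pad, 80 mm across and 4 mm thick; origin at the centre of its underside, z up, top at +4 mm. One of four in the corners of the white tray (262 x 262 mm, walls 5 mm thick and 22 mm high, no dividers), 116 mm apart, each centre 68 mm from the two nearest walls. Tray and pads are fixed; the tray may lie left or right; which pad is in which corner varies.
Mind the look-alikes: they are no part of the job. Of the things like the pad_blue, leave any that is black, pink or purple; of the rest the larger one is meant.

How it is judged:
By the outcome, as a careful person would: the job done as asked, in the order asked, and still so for the second after the job is handed in, with the robot touching nothing.
It also fails if it takes over 118 s, if anything falls off the work surface, if the arm or the gripper's body presses on something with over 40 N, if the wrist force passes 120 N, or if a joint passes its speed limit or range.

## Working session

There is one attempt and no reset: what is moved stays moved. The work goes in short steps, Python scripts to look and compute and a tool call to move; the robot and the scene stay as the last step left them, time stands still between calls to the robot, and variables do not carry over. Pictures are saved under pics/ and viewed, at most 14 in all, crops included, and the job is handed in when it is done.

Besides the shell and the picture viewer there is one more tool, called by a JSON object that holds its "op" and its "data", one argument or row to a line. apply_moves: Moves the arm, as the interface text tells. Its arguments: {"type":"object","properties":{"deltas":{"type":"array"},"grip_force":{"type":"number"}},"required":["deltas"]}

```bash
mkdir -p pics; ls; python3 - <<'E'
from rig import r
import cv2,numpy as np,pickle
d={}
for n in("scene","side"):
    f=r.grab_frame(n);d[n]=f;cv2.imwrite(f"pics/{n}0.png",f["img"]);print(n,f["fx"],f["fy"],f["cx"],f["cy"],f["eye"],np.round(f["rotation"],3).tolist(),[k for k in f])
pickle.dump(d,open("f0.pkl","wb"))
s=r.sense();print(s["clock"],s["eef_pos"],s["tcp_rot"],s["opening"])
E
```

```text
pics
scene 484.06177577448824 484.06177577448824 326.5826062972905 201.40978637253943 [992.26338665  21.17224534 959.60442784] [0.561, -0.017, 1.548] ['img', 'z_map', 'fx', 'fy', 'cx', 'cy', 'eye', 'rotation']
side 415.63937006077043 415.63937006077043 318.48845259604127 196.59483973167278 [ 160.01000573 -926.89323522  673.0074781 ] [1.002, -0.01, -0.262] ['img', 'z_map', 'fx', 'fy', 'cx', 'cy', 'eye', 'rotation']
0.1 [ 6.24798029e+02 -2.93695701e-02  4.04042046e+02] [-3.14035054e+00  3.14694206e-05  1.57078147e+00] 0.9999816082452665
```

View pics/scene0.png

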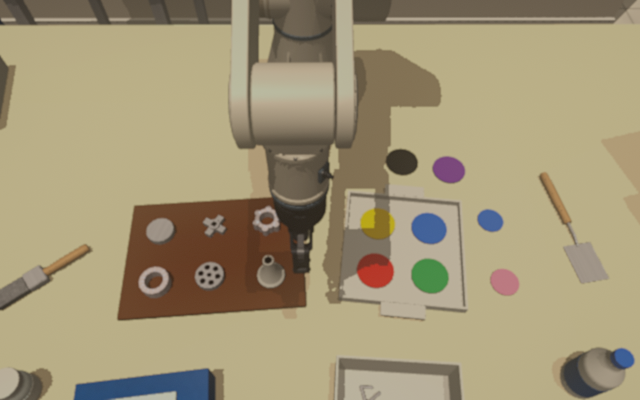

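View pics/side0.png

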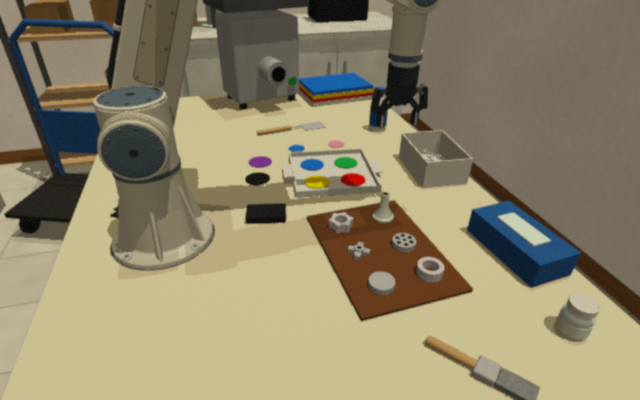

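The scene view shows, on the board: blank disc (160,231), knife (214,225), nut (266,220), smooth ring (155,282), holed plate (209,275) and funnel (270,270). The tray pads are yellow (378,224), blue (429,228), red (375,271) and green (430,276). Candidates for pad_blue are (429,228) and the small disc (490,220). The larger one in the tray fits, and the black, purple and pink discs are to be left. I'll enlarge the view to confirm and measure.

```bash
cat > h.py <<'E'
import numpy as np,cv2
from scipy.spatial.transform import Rotation as Ro
def campose(f,s=None):
    if "eye" in f: return Ro.from_euler("xyz",f["rotation"]).as_matrix(),np.array(f["eye"])
    T=np.array(f["T_tool_cam"]);R=Ro.from_euler("xyz",s["tcp_rot"]).as_matrix()
    return R@T[:3,:3],R@T[:3,3]+np.array(s["eef_pos"])
def plane(f,u,v,z,s=None):
    "pixels -> world points on height z"
    R,e=campose(f,s);u=np.atleast_1d(u).astype(float);v=np.atleast_1d(v).astype(float)
    d=np.c_[(u-f["cx"])/f["fx"],-(v-f["cy"])/f["fy"],-np.ones(len(u))]@R.T
    return e+d*((z-e[2])/d[:,2])[:,None]
def cloud(f,s=None):
    R,e=campose(f,s);v,u=np.mgrid[:400,:640];Z=f["z_map"]
    P=np.stack([(u-f["cx"])/f["fx"]*Z,-(v-f["cy"])/f["fy"]*Z,-Z],-1)@R.T+e
    P[Z<=0]=np.nan
    return P
E
python3 - <<'E'
import pickle;from h import *
d=pickle.load(open("f0.pkl","rb"));f=d["scene"]
P=cloud(f)
hsv=cv2.cvtColor(f["img"],cv2.COLOR_BGR2HSV)
print("table z",np.nanmedian(P[340:370,240:320,2]),"board",np.nanmedian(P[240:260,170:190],axis=(0,1)))
for n,(u,v) in dict(yellow=(378,224),blue=(429,228),red=(375,271),green=(430,276),small=(490,220)).items():
    h=int(hsv[v,u,0]);dh=np.abs(hsv[...,0].astype(int)-h);m=((np.minimum(dh,180-dh)<10)&(hsv[...,1]>120)).astype(np.uint8)
    _,L,st,c=cv2.connectedComponentsWithStats(m);l=L[v,u]
    vv,uu=np.nonzero(L==l);Z=np.nanmedian(P[vv,uu,2]);Q=plane(f,uu,vv,Z)
    print(n,len(uu),np.round((Q.max(0)+Q.min(0))/2,1),np.round(Q.mean(0),1),np.round(np.ptp(Q,0),0))
for n,(u,v) in dict(blank=(160,231),knife=(214,225),nut=(266,220),ring=(155,282),plate=(209,275),funnel=(270,270)).items():
    w=P[v-22:v+23,u-22:u+23].reshape(-1,3);w=w[(w[:,2]>19)&(w[:,2]<110)]
    print(n,len(w),np.round((w.max(0)+w.min(0))/2,1),np.round(w.mean(0),1),np.round(np.ptp(w,0)),w[:,2].max())
im=f["img"][150:320,100:520];cv2.imwrite("pics/crop1.png",cv2.resize(im,(798,323),interpolation=cv2.INTER_CUBIC))
E
```

```text
table z -0.6560474413759039 board [ 515.88229508 -270.6229256    11.01016423]
yellow 837 [453.4 164.9   8.5] [454.6 164.5   8.5] [78. 76.  0.]
blue 753 [468.  279.7   8.6] [468.4 279.3   8.6] [72. 73.  0.]
red 981 [569.6 150.4   8.5] [569.7 150.3   8.5] [77. 78.  0.]
green 878 [583.1 265.5   8.7] [583.5 265.3   8.7] [71. 72.  0.]
small 356 [447.4 425.2   2.7] [446.7 425.1   2.7] [50. 52.  0.]
blank 528 [ 473.2 -316.2   25.4] [ 476.1 -315.1   26.5] [60. 57. 13.] 31.795985104958845
knife 274 [ 462.7 -199.2   25.7] [ 464.8 -198.7   25.8] [52. 49. 13.] 32.46211846451024
nut 407 [452.1 -85.2  29.6] [457.  -85.2  32.1] [67. 56. 21.] 40.06589897197182
ring 530 [ 596.  -306.7   29.4] [ 597.8 -305.6   32.3] [60. 59. 21.] 39.64548557765761
plate 600 [ 582.8 -197.1   26.4] [ 584.1 -197.    26.9] [59. 58. 14.] 33.37419033052322
funnel 533 [581.  -70.8  54.5] [586.3 -69.5  45.3] [55. 53. 71.] 90.02464806946193
```

View pics/crop1.png

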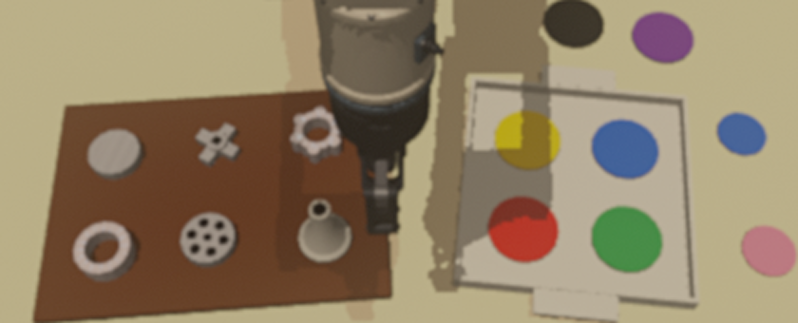

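The crop confirms it: the holed plate is at (208,238) and the blank disc at (113,153). The lobed nut is at (316,133) and the smooth ring at (104,250). The large blue pad in the tray is at (625,148), and the small blue disc at (741,133) is ignored. Moving above the knife for a wrist look.

{"op": "apply_moves", "data": {
  "deltas": [
    {"claw": -1, "delta_pos": [-4, -3.2, 1.4], "yaw": 0},
    {"claw": -1, "delta_pos": [-4, -3.2, 1.4], "yaw": 0},
    {"claw": -1, "delta_pos": [-4, -3.2, 1.4], "yaw": 0},
    {"claw": -1, "delta_pos": [-4, -3.2, 1.4], "yaw": 0},
    {"claw": -1, "delta_pos": [-4, -3.2, 1.4], "yaw": 0},
    {"claw": -1, "delta_pos": [0, 0, 0], "yaw": 0},
    {"claw": -1, "delta_pos": [0, 0, 0], "yaw": 0}
  ],
  "grip_force": 40
}}

```text
clock: 0.98
eef_pos: [465.3, -200.0, 334.8]
tcp_rot: [3.141, -0.0, 1.57]
contact_force: [-0.2, -0.1, 0.0]
opening: 0.997
grasp_force: 0.0
```

```bash
cat >> h.py <<'E'
def wlook(name):
    from rig import r;import pickle
    s=r.sense();f=r.grab_frame("wrist");cv2.imwrite(f"pics/{name}.png",f["img"]);pickle.dump((f,s),open(f"{name}.pkl","wb"))
    print("t",round(s["clock"],2),np.round(s["eef_pos"],1),np.round(s["tcp_rot"],4));return f,s
E
python3 - <<'E'
from h import *
f,s=wlook("w1");P=cloud(f,s);print(f["fx"],np.round(f["T_tool_cam"],3).tolist())
m=(P[...,2]>19)&(P[...,2]<100);n,L,st,c=cv2.connectedComponentsWithStats(m.astype(np.uint8))
for i in range(1,n):
    if st[i,4]>300:
        w=P[L==i];print(np.round(c[i]),st[i],np.round((w.max(0)+w.min(0))/2,1),np.round(w.mean(0),1),np.round(np.ptp(w,0)))
E
```

```text
t 0.97 [ 465.3 -200.   334.8] [ 3.1412e+00 -2.0000e-04  1.5698e+00]
322.2007094135767 [[0.0, 0.946, 0.323, 83.021], [1.0, 0.0, -0.001, 0.381], [-0.001, 0.323, -0.946, 30.521], [0.0, 0.0, 0.0, 1.0]]
[304.  38.] [ 262    0   84   83 3188] [453.2 -86.6  29.1] [453.3 -84.1  35.4] [63. 57. 20.]
[471.  26.] [ 427    0  102   65 4457] [578.1 -77.9  54.5] [571.  -78.2  49.5] [55. 46. 71.]
[449. 180.] [ 416  148   68   64 3319] [ 582.3 -199.1   25.2] [ 580.9 -197.6   28.3] [58. 57. 12.]
[317. 182.] [ 289  155   56   55 1610] [ 462.7 -201.    26.1] [ 462.7 -199.7   27.5] [50. 50. 14.]
[464. 276.] [435 256  49  49 964] [ 602.3 -301.    28.7] [ 605.8 -293.2   32.8] [44. 44. 19.]
[328. 291.] [ 300  265   57   54 2385] [ 473.6 -317.7   24.8] [ 473.9 -314.7   28. ] [57. 58. 12.]
[633. 331.] [621 279  19  88 886] [ 797.7 -353.1   30.1] [ 798.8 -365.5   26.8] [12. 95. 22.]
```

View pics/w1.png

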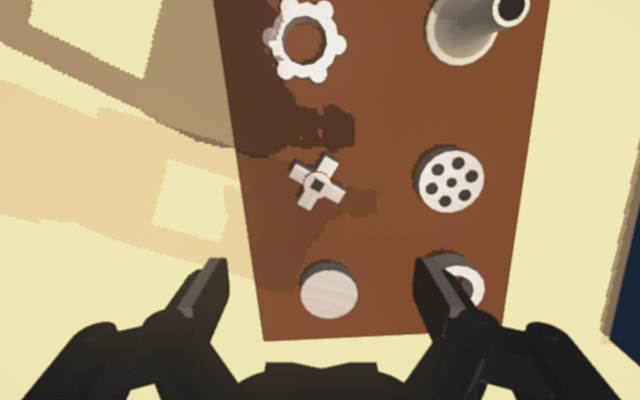

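The wrist view shows the knife (317,182), nut (304,38), plate (449,180), funnel (465,28) and blank disc (328,291), all resolved in one frame. Next I fit centres and angles.

```bash
python3 - <<'E'
from h import *;import pickle
f,s=pickle.load(open("w1.pkl","rb"));P=cloud(f,s);g=cv2.cvtColor(f["img"],cv2.COLOR_BGR2GRAY)
v,u=np.mgrid[:400,:640]
from scipy.optimize import minimize
def top(box,zlo,zp):
    a=(P[...,2]>zlo)&(P[...,2]<zlo+14);m=np.zeros_like(a);x0,y0,x1,y1=box;m[y0:y1,x0:x1]=a[y0:y1,x0:x1]
    vv,uu=np.nonzero(m);return plane(f,uu,vv,zp,s)[:,:2]
k=top((285,150,350,215),23,26.5)
def best(pts,model,c0,angs):
    # maximise points inside minus area-normalised misfit : grid + local
    return None
(cx,cy),(w,h),a=cv2.minAreaRect(k.astype(np.float32));print("knife mean",k.mean(0).round(1),"rect",(cx,cy),(w,h),a)
th=np.radians(np.arange(0,90,1.));c=k.mean(0)
def out(p):
    x,y,t=p;d=k-[x,y];a=np.cos(t)*d[:,0]+np.sin(t)*d[:,1];b=-np.sin(t)*d[:,0]+np.cos(t)*d[:,1];m=np.minimum(abs(a),abs(b));M=np.maximum(abs(a),abs(b))
    return (np.clip(np.minimum(m-7,np.hypot(a,b)-12),0,None)**2).sum()+(np.clip(M-26,0,None)**2).sum()
b=min((minimize(out,[*c,t],method="Nelder-Mead") for t in np.radians(range(0,90,10))),key=lambda q:q.fun);print("knife",b.x[:2].round(1),"deg",np.degrees(b.x[2])%90,b.fun)
n=top((258,0,352,86),31,36);c=cv2.minEnclosingCircle(n.astype(np.float32));print("nut",n.mean(0).round(1),c)
d=n-np.array(c[0]);r=np.hypot(*d.T);q=d[r>27.5];print("nut lobe deg",np.degrees(np.angle(np.exp(6j*np.arctan2(q[:,1],q[:,0])).mean())/6)%60,len(q),abs(np.exp(6j*np.arctan2(q[:,1],q[:,0])).mean()))
p=top((405,140,495,220),25.5,28);print("plate",p.mean(0).round(1),cv2.minEnclosingCircle(p.astype(np.float32)))
E
```

```text
knife mean [ 462.6 -200.5] rect (462.5963439941406, -200.93661499023438) (44.670509338378906, 45.0878791809082) 14.225419998168945
knife [ 462.9 -201.1] deg 59.98224217443918 9.441967367790454
nut [453.5 -84.5] ((453.38665771484375, -85.5152816772461), 31.60009002685547)
nut lobe deg 54.46242906368346 459 0.7892254485408372
plate [ 582.  -198.4] ((582.0739135742188, -198.91139221191406), 29.337175369262695)
```

{"op": "apply_moves", "data": {
  "deltas": [
    {"claw": -1, "delta_pos": [-0.1, -0.25, 3.0], "yaw": 0},
    {"claw": -1, "delta_pos": [0, 0, 3.5], "yaw": 0.175},
    {"claw": -1, "delta_pos": [0, 0, 3.5], "yaw": 0.175},
    {"claw": -1, "delta_pos": [0, 0, 3.0], "yaw": 0.174},
    {"claw": -1, "delta_pos": [0, 0, 1.5], "yaw": 0},
    {"claw": -1, "delta_pos": [0, 0, 0.7], "yaw": 0},
    {"claw": -1, "delta_pos": [0, 0, 0], "yaw": 0},
    {"claw": -1, "delta_pos": [0, 0, 0], "yaw": 0}
  ]
}}

```text
clock: 2.02
eef_pos: [463.0, -201.1, 183.5]
tcp_rot: [3.14, -0.0, 1.048]
contact_force: [0.1, -0.3, 0.9]
opening: 1.003
grasp_force: 0.0
```

{"op": "apply_moves", "data": {
  "deltas": [
    {"claw": 1, "delta_pos": [0, 0, 0], "yaw": 0},
    {"claw": 1, "delta_pos": [0, 0, 0], "yaw": 0},
    {"claw": 1, "delta_pos": [0, 0, 0], "yaw": 0},
    {"claw": 1, "delta_pos": [0, 0, 0], "yaw": 0},
    {"claw": 1, "delta_pos": [0, 0, 0], "yaw": 0},
    {"claw": 1, "delta_pos": [0, 0, 0], "yaw": 0},
    {"claw": 1, "delta_pos": [0, 0, 0], "yaw": 0},
    {"claw": 1, "delta_pos": [0, 0, 0], "yaw": 0}
  ],
  "grip_force": 40
}}

```text
clock: 3.02
eef_pos: [462.6, -201.1, 183.4]
tcp_rot: [3.141, -0.0, 1.047]
contact_force: [-1.3, 1.1, 8.6]
opening: 0.596
grasp_force: 40.7
```

{"op": "apply_moves", "data": {
  "deltas": [
    {"claw": 1, "delta_pos": [0, 0, -1.5], "yaw": 0},
    {"claw": 1, "delta_pos": [0, 0, -3.4], "yaw": -0.175},
    {"claw": 1, "delta_pos": [0, 0, -3.4], "yaw": -0.175},
    {"claw": 1, "delta_pos": [0, 0, -3.4], "yaw": -0.173},
    {"claw": 1, "delta_pos": [0, 0, 0], "yaw": 0}
  ]
}}

```text
clock: 3.65
eef_pos: [463.3, -201.4, 302.8]
tcp_rot: [3.137, 0.002, 1.571]
contact_force: [0.1, 0.3, -0.8]
opening: 0.596
grasp_force: 42.8
```

```bash
python3 - <<'E'
from rig import r
s=r.sense();print(s["eef_pos"],s["tcp_rot"],s["opening"],s["grasp_force"],s["clock"])
E
```

```text
[ 463.30528725 -201.37194035  302.79429633] [3.13654205e+00 2.23372560e-03 1.57058141e+00] 0.5961945827684951 42.822428941726685 3.65
```

{"op": "apply_moves", "data": {
  "deltas": [
    {"claw": 1, "delta_pos": [5.0, 1.5, 0], "yaw": 0},
    {"claw": 1, "delta_pos": [5.0, 1.5, 0], "yaw": 0},
    {"claw": 1, "delta_pos": [5.0, 1.5, 0], "yaw": 0},
    {"claw": 1, "delta_pos": [5.0, 1.5, 0], "yaw": 0},
    {"claw": 1, "delta_pos": [5.0, 1.5, 0], "yaw": 0},
    {"claw": 1, "delta_pos": [5.0, 1.5, 0], "yaw": 0},
    {"claw": 1, "delta_pos": [5.1, 1.6, 0], "yaw": 0},
    {"claw": 1, "delta_pos": [0, 0, 0], "yaw": 0}
  ]
}}

```text
clock: 4.65
eef_pos: [569.2, 153.0, 298.9]
tcp_rot: [3.142, -0.001, 1.571]
contact_force: [-0.3, -0.7, -1.7]
opening: 0.599
grasp_force: 42.8
```

{"op": "apply_moves", "data": {
  "deltas": [
    {"claw": 1, "delta_pos": [0, 0, 0], "yaw": 0},
    {"claw": 1, "delta_pos": [0, 0, 0], "yaw": 0}
  ]
}}

```text
clock: 4.9
eef_pos: [568.3, 148.8, 299.2]
tcp_rot: [-3.14, 0.001, 1.568]
contact_force: [0.5, 0.8, -1.6]
opening: 0.595
grasp_force: 42.8
```

```bash
python3 - <<'E'
from h import *
f,s=wlook("w2");P=cloud(f,s);hsv=cv2.cvtColor(f["img"],cv2.COLOR_BGR2HSV)
for n,h in dict(yellow=28,blue=110,red=2,green=62).items():
    dh=np.abs(hsv[...,0].astype(int)-h);m=((np.minimum(dh,180-dh)<12)&(hsv[...,1]>110)&(P[...,2]<20)).astype(np.uint8)
    _,L,st,c=cv2.connectedComponentsWithStats(m);l=1+np.argmax(st[1:,4]);cs,_=cv2.findContours((L==l).astype(np.uint8),0,1)
    b=max(cs,key=len)[:,0];vv,uu=np.nonzero(L==l);Z=np.nanmedian(P[vv,uu,2]);Q=plane(f,b[:,0],b[:,1],8,s)
    print(n,st[l],round(Z,1),cv2.minEnclosingCircle(Q[:,:2].astype(np.float32)),np.ptp(Q,0).round())
E
```

```text
t 4.9 [568.3 148.8 299.2] [-3.1404e+00  5.0000e-04  1.5680e+00]
yellow [ 134  124   98   94 7078] 9.2 ((454.0280456542969, 162.18515014648438), 40.64559555053711) [80. 80.  0.]
blue [ 124    0  112   76 6940] 9.1 ((467.6823425292969, 277.0841979980469), 39.75627517700195) [79. 50.  0.]
red [ 275  141   94   87 6141] 9.4 ((569.2741088867188, 148.4311981201172), 40.307491302490234) [79. 76.  0.]
green [ 287    0  107   95 8504] 9.2 ((582.870361328125, 263.9633483886719), 39.474544525146484) [78. 64.  0.]
```

View pics/w2.png

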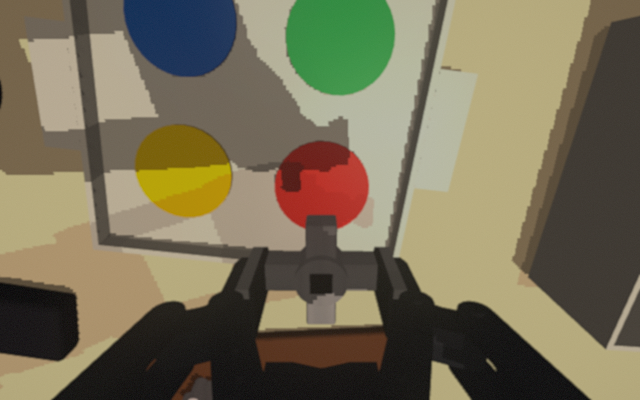

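The wrist view shows the knife held level at (320,285) over red (321,186), with yellow (184,171), blue (181,20) and green (340,40). Lowering onto red.

{"op": "apply_moves", "data": {
  "deltas": [
    {"claw": 1, "delta_pos": [0, 0, 3.5], "yaw": 0},
    {"claw": 1, "delta_pos": [0, 0, 3.5], "yaw": 0},
    {"claw": 1, "delta_pos": [0, 0, 2.5], "yaw": 0},
    {"claw": 1, "delta_pos": [0, 0, 1.0], "yaw": 0},
    {"claw": 1, "delta_pos": [0, 0, 0], "yaw": 0},
    {"claw": 1, "delta_pos": [0, 0, 0], "yaw": 0},
    {"claw": 1, "delta_pos": [0, 0, 0], "yaw": 0}
  ]
}}

```text
clock: 5.82
eef_pos: [569.3, 149.9, 195.8]
tcp_rot: [3.14, -0.0, 1.57]
contact_force: [0.3, 0.2, -1.3]
opening: 0.594
grasp_force: 42.8
```

{"op": "apply_moves", "data": {
  "deltas": [
    {"claw": 1, "delta_pos": [0, 0, 0.7], "yaw": 0},
    {"claw": 1, "delta_pos": [0, 0, 0.5], "yaw": 0},
    {"claw": 1, "delta_pos": [0, 0, 0.25], "yaw": 0},
    {"claw": 1, "delta_pos": [0, 0, 0], "yaw": 0},
    {"claw": 1, "delta_pos": [0, 0, 0], "yaw": 0}
  ]
}}

```text
clock: 6.45
eef_pos: [568.6, 149.9, 180.4]
tcp_rot: [-3.141, 0.0, 1.57]
contact_force: [-4.0, -0.2, 7.9]
opening: 0.591
grasp_force: 43.6
```

{"op": "apply_moves", "data": {
  "deltas": [
    {"claw": -1, "delta_pos": [0, 0, 0], "yaw": 0},
    {"claw": -1, "delta_pos": [0, 0, 0], "yaw": 0},
    {"claw": -1, "delta_pos": [0, 0, 0], "yaw": 0},
    {"claw": -1, "delta_pos": [0, 0, 0], "yaw": 0},
    {"claw": -1, "delta_pos": [0, 0, -2], "yaw": 0},
    {"claw": -1, "delta_pos": [0, 0, -4], "yaw": 0},
    {"claw": -1, "delta_pos": [0, 0, -4], "yaw": 0},
    {"claw": -1, "delta_pos": [0, 0, -3], "yaw": 0}
  ]
}}

```text
clock: 7.45
eef_pos: [569.1, 149.9, 313.5]
tcp_rot: [3.139, -0.001, 1.57]
contact_force: [1.1, -0.2, -0.5]
opening: 1.001
grasp_force: 0.0
```

{"op": "apply_moves", "data": {
  "deltas": [
    {"claw": -1, "delta_pos": [-4.9, 0.2, 0], "yaw": 0},
    {"claw": -1, "delta_pos": [-5.0, 0.2, 0], "yaw": 0},
    {"claw": -1, "delta_pos": [-5.0, 0.2, 0], "yaw": 0},
    {"claw": -1, "delta_pos": [-5.0, 0.2, 0], "yaw": 0},
    {"claw": -1, "delta_pos": [-5.0, 0.2, 0], "yaw": 0},
    {"claw": -1, "delta_pos": [-5.0, 0.2, 0], "yaw": 0},
    {"claw": -1, "delta_pos": [-4.9, 0.1, 0], "yaw": 0},
    {"claw": -1, "delta_pos": [0, 0, 3.0], "yaw": 0}
  ]
}}

```text
clock: 8.45
eef_pos: [582.6, -201.8, 283.6]
tcp_rot: [3.135, 0.003, 1.566]
contact_force: [-0.1, 1.2, 0.3]
opening: 1.003
grasp_force: 0.0
```

{"op": "apply_moves", "data": {
  "deltas": [
    {"claw": -1, "delta_pos": [0, 0, 3.0], "yaw": 0},
    {"claw": -1, "delta_pos": [0, 0, 3.0], "yaw": 0},
    {"claw": -1, "delta_pos": [0, 0, 1.0], "yaw": 0},
    {"claw": -1, "delta_pos": [0, 0, 0], "yaw": 0},
    {"claw": -1, "delta_pos": [0, 0, 0], "yaw": 0}
  ]
}}

```text
clock: 9.07
eef_pos: [582.1, -198.3, 211.7]
tcp_rot: [3.14, 0.001, 1.57]
contact_force: [0.3, 1.3, 0.8]
opening: 0.995
grasp_force: 0.0
```

{"op": "apply_moves", "data": {
  "deltas": [
    {"claw": -1, "delta_pos": [0, 0, 1.5], "yaw": 0},
    {"claw": -1, "delta_pos": [0, 0, 1.0], "yaw": 0},
    {"claw": -1, "delta_pos": [0, 0, 0.4], "yaw": 0},
    {"claw": -1, "delta_pos": [0, 0, 0], "yaw": 0},
    {"claw": 1, "delta_pos": [0, 0, 0], "yaw": 0},
    {"claw": 1, "delta_pos": [0, 0, 0], "yaw": 0},
    {"claw": 1, "delta_pos": [0, 0, 0], "yaw": 0},
    {"claw": 1, "delta_pos": [0, 0, 0], "yaw": 0}
  ],
  "grip_force": 50
}}

```text
clock: 10.07
eef_pos: [581.8, -198.2, 181.9]
tcp_rot: [3.141, 0.0, 1.57]
contact_force: [-1.5, -0.6, 6.2]
opening: 0.654
grasp_force: 53.0
```

{"op": "apply_moves", "data": {
  "deltas": [
    {"claw": 1, "delta_pos": [0, 0, 0], "yaw": 0},
    {"claw": 1, "delta_pos": [0, 0, 0], "yaw": 0},
    {"claw": 1, "delta_pos": [0, 0, 0], "yaw": 0}
  ]
}}

```text
clock: 10.45
eef_pos: [581.8, -198.2, 181.9]
tcp_rot: [3.141, 0.0, 1.57]
contact_force: [-0.2, -0.3, 5.8]
opening: 0.659
grasp_force: 53.0
```

{"op": "apply_moves", "data": {
  "deltas": [
    {"claw": 1, "delta_pos": [0, 0, -1.0], "yaw": 0},
    {"claw": 1, "delta_pos": [0, 0, -3.0], "yaw": 0},
    {"claw": 1, "delta_pos": [0, 0, -4.0], "yaw": 0},
    {"claw": 1, "delta_pos": [2.0, -0.5, -4.0], "yaw": 0},
    {"claw": 1, "delta_pos": [4.6, -1.1, -1.0], "yaw": 0},
    {"claw": 1, "delta_pos": [5.0, -1.2, 0], "yaw": 0},
    {"claw": 1, "delta_pos": [5.0, -1.2, 0], "yaw": 0},
    {"claw": 1, "delta_pos": [5.0, -1.2, 0], "yaw": 0}
  ]
}}

```text
clock: 11.45
eef_pos: [529.0, 19.3, 311.7]
tcp_rot: [3.141, -0.0, 1.569]
contact_force: [0.7, -0.6, -2.5]
opening: 0.655
grasp_force: 54.0
```

{"op": "apply_moves", "data": {
  "deltas": [
    {"claw": 1, "delta_pos": [5.0, -1.2, 0], "yaw": 0},
    {"claw": 1, "delta_pos": [5.0, -1.2, 0], "yaw": 0},
    {"claw": 1, "delta_pos": [5.0, -1.2, 0], "yaw": 0},
    {"claw": 1, "delta_pos": [5.0, -1.2, 0], "yaw": 0},
    {"claw": 1, "delta_pos": [4.0, -1.0, 0], "yaw": 0},
    {"claw": 1, "delta_pos": [2.1, -0.5, 0], "yaw": 0},
    {"claw": 1, "delta_pos": [0, 0, 0], "yaw": 0},
    {"claw": 1, "delta_pos": [0, 0, 0], "yaw": 0}
  ]
}}

```text
clock: 12.45
eef_pos: [466.9, 278.4, 311.2]
tcp_rot: [-3.141, 0.0, 1.57]
contact_force: [-0.4, -0.4, -2.4]
opening: 0.656
grasp_force: 54.0
```

```bash
python3 - <<'E'
from h import *
f,s=wlook("w3");P=cloud(f,s);hsv=cv2.cvtColor(f["img"],cv2.COLOR_BGR2HSV)
print(s["opening"],s["grasp_force"])
for n,h in dict(yellow=28,blue=110,green=62).items():
    dh=np.abs(hsv[...,0].astype(int)-h);m=((np.minimum(dh,180-dh)<12)&(hsv[...,1]>110)&(P[...,2]<20)).astype(np.uint8)
    _,L,st,c=cv2.connectedComponentsWithStats(m);l=1+np.argmax(st[1:,4]);cs,_=cv2.findContours((L==l).astype(np.uint8),0,1)
    b=max(cs,key=len)[:,0];Q=plane(f,b[:,0],b[:,1],9,s)
    print(n,st[l],cv2.minEnclosingCircle(Q[:,:2].astype(np.float32)),np.ptp(Q,0).round())
E
```

```text
t 12.45 [466.9 278.4 311.2] [-3.1414e+00  4.0000e-04  1.5700e+00]
0.6557525627057978 53.95516633987427
yellow [120 186   1   1   1] ((290.509521484375, 276.7162170410156), 9.999999747378752e-05) [0. 0. 0.]
blue [ 277  141   89   77 5402] ((468.0216979980469, 277.7432861328125), 39.35528564453125) [78. 69.  0.]
green [ 405  156   89   83 5706] ((582.8665771484375, 264.2850036621094), 39.66712951660156) [79. 78.  0.]
```

View pics/w3.png

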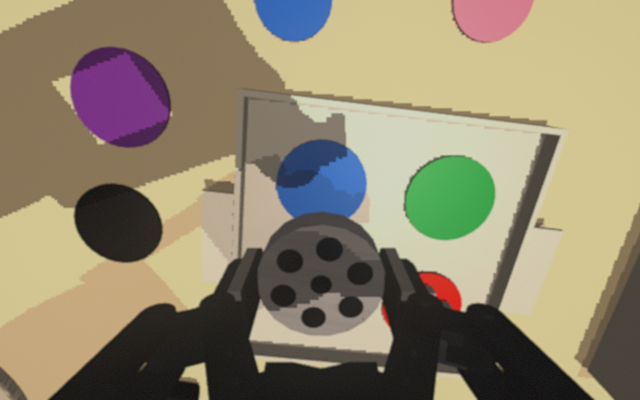

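The wrist view shows the holed plate at (320,275) held level over the large blue pad (322,185). Lowering.

{"op": "apply_moves", "data": {
  "deltas": [
    {"claw": 1, "delta_pos": [0, 0.1, 3.5], "yaw": 0},
    {"claw": 1, "delta_pos": [0, 0, 4.0], "yaw": 0},
    {"claw": 1, "delta_pos": [0, 0, 3.5], "yaw": 0},
    {"claw": 1, "delta_pos": [0, 0, 1.2], "yaw": 0},
    {"claw": 1, "delta_pos": [0, 0, 0.5], "yaw": 0},
    {"claw": 1, "delta_pos": [0, 0, 0.2], "yaw": 0},
    {"claw": 1, "delta_pos": [0, 0, 0.1], "yaw": 0},
    {"claw": 1, "delta_pos": [0, 0, 0], "yaw": 0}
  ]
}}

```text
clock: 13.5
eef_pos: [468.2, 279.1, 181.9]
tcp_rot: [3.141, -0.001, 1.57]
contact_force: [-0.3, -0.7, -0.9]
opening: 0.662
grasp_force: 54.0
```

{"op": "apply_moves", "data": {
  "deltas": [
    {"claw": 1, "delta_pos": [-0.1, 0, 0.1], "yaw": 0},
    {"claw": 1, "delta_pos": [0, 0, 0.1], "yaw": 0},
    {"claw": 1, "delta_pos": [0, 0, 0], "yaw": 0},
    {"claw": 1, "delta_pos": [0, 0, 0], "yaw": 0}
  ]
}}

```text
clock: 14.0
eef_pos: [468.0, 278.0, 179.2]
tcp_rot: [-3.142, 0.0, 1.57]
contact_force: [-0.7, 0.0, -1.8]
opening: 0.658
grasp_force: 54.0
```

{"op": "apply_moves", "data": {
  "deltas": [
    {"claw": 1, "delta_pos": [0, 0, 0.07], "yaw": 0},
    {"claw": 1, "delta_pos": [0, 0, 0], "yaw": 0},
    {"claw": -1, "delta_pos": [0, 0, 0], "yaw": 0},
    {"claw": -1, "delta_pos": [0, 0, 0], "yaw": 0},
    {"claw": -1, "delta_pos": [0, 0, 0], "yaw": 0},
    {"claw": -1, "delta_pos": [0, 0, 0], "yaw": 0},
    {"claw": -1, "delta_pos": [0, 0, -2], "yaw": 0},
    {"claw": -1, "delta_pos": [0, 0, -4], "yaw": 0}
  ]
}}

```text
clock: 15.0
eef_pos: [467.3, 277.6, 237.8]
tcp_rot: [-3.139, 0.002, 1.57]
contact_force: [-0.3, -1.1, 0.5]
opening: 0.999
grasp_force: 0.0
```

{"op": "apply_moves", "data": {
  "deltas": [
    {"claw": -1, "delta_pos": [0, 0, -4.5], "yaw": 0},
    {"claw": -1, "delta_pos": [-3.2, 1.0, -3.5], "yaw": 0},
    {"claw": -1, "delta_pos": [-5.0, 1.6, 0], "yaw": 0},
    {"claw": -1, "delta_pos": [-5.0, 1.6, 0], "yaw": 0},
    {"claw": -1, "delta_pos": [-5.0, 1.6, 0], "yaw": 0},
    {"claw": -1, "delta_pos": [-5.0, 1.6, 0], "yaw": 0},
    {"claw": -1, "delta_pos": [-5.0, 1.6, 0], "yaw": 0},
    {"claw": -1, "delta_pos": [-5.0, 1.6, 0], "yaw": 0}
  ]
}}

```text
clock: 16.0
eef_pos: [573.9, -55.8, 318.5]
tcp_rot: [3.141, -0.0, 1.57]
contact_force: [0.5, 0.3, -0.3]
opening: 0.997
grasp_force: 0.0
```

{"op": "apply_moves", "data": {
  "deltas": [
    {"claw": -1, "delta_pos": [-2.0, 0.7, 0], "yaw": 0},
    {"claw": -1, "delta_pos": [0, 0, 0], "yaw": 0},
    {"claw": -1, "delta_pos": [0, 0, 0], "yaw": 0},
    {"claw": -1, "delta_pos": [0, 0, 0], "yaw": 0}
  ]
}}

```text
clock: 16.5
eef_pos: [580.3, -72.8, 318.4]
tcp_rot: [-3.141, -0.0, 1.571]
contact_force: [0.4, 0.8, -0.5]
opening: 1.003
grasp_force: 0.0
```

```bash
python3 - <<'E'
from h import *
f,s=wlook("w4");P=cloud(f,s)
m=(P[...,2]>19)&(P[...,2]<110)&(np.hypot(P[...,0]-581,P[...,1]+74)<45)
w=P[m];print("all",np.round(w.max(0)+w.min(0),1)/2,np.ptp(w,0).round())
for lo,hi in((80,100),(50,80)):
    q=w[(w[:,2]>lo)&(w[:,2]<hi)];print(lo,len(q),(q.max(0)+q.min(0))/2,q.mean(0),np.ptp(q,0))
vv,uu=np.nonzero(m&(P[...,2]>82));print(uu.min(),uu.max(),vv.min(),vv.max())
a=(P[...,2]>31)&(P[...,2]<45)&(np.hypot(P[...,0]-454,P[...,1]+85)<45)
E
```

```text
t 16.5 [580.3 -72.8 318.4] [-3.1412e+00 -3.0000e-04  1.5712e+00]
all [579.   -70.15  54.25] [57. 52. 71.]
80 866 [578.70350879 -72.52868818  84.77320604] [578.88114518 -71.18341591  87.01289322] [21.22940304 22.06195028  9.48743653]
50 409 [578.9743262  -66.43098775  65.02745958] [579.18482114 -63.59395998  65.46045248] [23.04042    11.32192283 29.93226889]
302 333 197 229
```

View pics/w4.png

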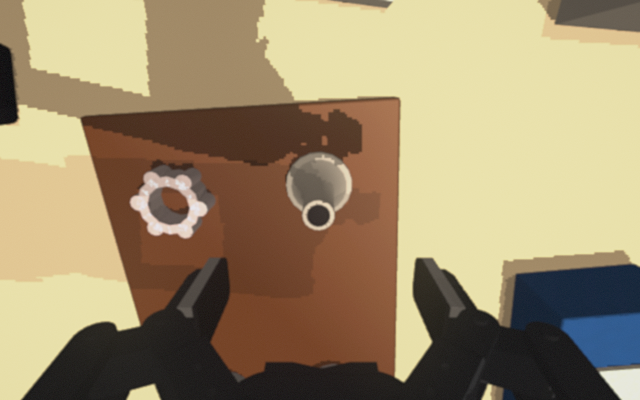

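The wrist view shows the funnel's dark opening at (318,215), centred between the fingers, and the nut at (172,203) well clear. Descending on the spout.

{"op": "apply_moves", "data": {
  "deltas": [
    {"claw": -1, "delta_pos": [0.03, -0.1, 3.5], "yaw": 0},
    {"claw": -1, "delta_pos": [0, 0, 3.5], "yaw": 0},
    {"claw": -1, "delta_pos": [0, 0, 2.0], "yaw": 0},
    {"claw": -1, "delta_pos": [0, 0, 0.6], "yaw": 0},
    {"claw": -1, "delta_pos": [0, 0, 0], "yaw": 0},
    {"claw": -1, "delta_pos": [0, 0, 0], "yaw": 0},
    {"claw": 1, "delta_pos": [0, 0, 0], "yaw": 0},
    {"claw": 1, "delta_pos": [0, 0, 0], "yaw": 0}
  ],
  "grip_force": 30
}}

```text
clock: 17.55
eef_pos: [579.8, -73.9, 223.0]
tcp_rot: [3.141, 0.0, 1.57]
contact_force: [-0.4, 0.3, -0.1]
opening: 0.604
grasp_force: 0.0
```

{"op": "apply_moves", "data": {
  "deltas": [
    {"claw": 1, "delta_pos": [0, 0, 0], "yaw": 0},
    {"claw": 1, "delta_pos": [0, 0, 0], "yaw": 0},
    {"claw": 1, "delta_pos": [0, 0, 0], "yaw": 0},
    {"claw": 1, "delta_pos": [0, 0, 0], "yaw": 0},
    {"claw": 1, "delta_pos": [0, 0, 0], "yaw": 0},
    {"claw": 1, "delta_pos": [0, 0, 0], "yaw": 0}
  ]
}}

```text
clock: 18.3
eef_pos: [579.7, -73.9, 222.8]
tcp_rot: [3.141, 0.0, 1.57]
contact_force: [-1.9, -0.2, 6.1]
opening: 0.257
grasp_force: 29.8
```

{"op": "apply_moves", "data": {
  "deltas": [
    {"claw": 1, "delta_pos": [0, 0, -1.0], "yaw": 0},
    {"claw": 1, "delta_pos": [0, 0, -2.5], "yaw": 0},
    {"claw": 1, "delta_pos": [0, 0, -2.5], "yaw": 0},
    {"claw": 1, "delta_pos": [2.0, -1.1, -2.0], "yaw": 0},
    {"claw": 1, "delta_pos": [4.0, -2.1, 0], "yaw": 0},
    {"claw": 1, "delta_pos": [4.5, -2.4, 0], "yaw": 0},
    {"claw": 1, "delta_pos": [4.5, -2.4, 0], "yaw": 0},
    {"claw": 1, "delta_pos": [4.5, -2.4, 0], "yaw": 0}
  ]
}}

```text
clock: 19.3
eef_pos: [475.0, 122.5, 303.0]
tcp_rot: [3.141, -0.0, 1.569]
contact_force: [0.6, 0.2, -0.6]
opening: 0.256
grasp_force: 29.6
```

{"op": "apply_moves", "data": {
  "deltas": [
    {"claw": 1, "delta_pos": [3.0, -1.6, 0], "yaw": 0},
    {"claw": 1, "delta_pos": [1.2, -0.6, 0], "yaw": 0},
    {"claw": 1, "delta_pos": [0, 0, 0], "yaw": 0},
    {"claw": 1, "delta_pos": [0, 0, 0], "yaw": 0},
    {"claw": 1, "delta_pos": [0, 0, 0], "yaw": 0}
  ]
}}

```text
clock: 19.92
eef_pos: [454.4, 162.5, 302.5]
tcp_rot: [3.141, 0.0, 1.569]
contact_force: [-0.3, -1.2, 0.3]
opening: 0.259
grasp_force: 29.6
```

```bash
python3 - <<'E'
from h import *
from rig import r
f,s=wlook("w5");print(s["opening"],s["grasp_force"])
g=r.grab_frame("side")["img"][60:260,180:460];i=cv2.resize(g,(560,400));j=f["img"][100:400,200:440]
cv2.imwrite("pics/c5.png",np.hstack([i,cv2.resize(j,(240,300)) if 0 else cv2.copyMakeBorder(j,0,100,0,0,0)]))
E
```

```text
t 19.93 [454.4 162.5 302.5] [3.1415e+00 1.0000e-04 1.5686e+00]
0.25899592963059526 29.57718419842422
```

View pics/c5.png

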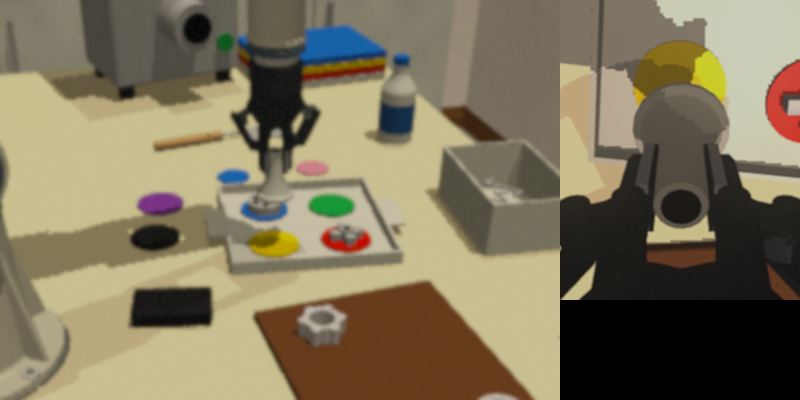

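The picture shows the funnel upright over yellow (275,243), the plate on blue (264,208) and the knife on red (345,238). Lowering.

{"op": "apply_moves", "data": {
  "deltas": [
    {"claw": 1, "delta_pos": [0.05, 0, 3.0], "yaw": 0},
    {"claw": 1, "delta_pos": [0, 0, 3.0], "yaw": 0},
    {"claw": 1, "delta_pos": [0, 0, 1.4], "yaw": 0},
    {"claw": 1, "delta_pos": [0, 0, 0.5], "yaw": 0},
    {"claw": 1, "delta_pos": [0, 0, 0.2], "yaw": 0},
    {"claw": 1, "delta_pos": [0, 0, 0.1], "yaw": 0},
    {"claw": 1, "delta_pos": [0, 0, 0], "yaw": 0},
    {"claw": 1, "delta_pos": [0, 0, 0], "yaw": 0}
  ]
}}

```text
clock: 21.02
eef_pos: [454.0, 163.9, 220.9]
tcp_rot: [3.141, -0.0, 1.57]
contact_force: [0.5, -0.2, -0.1]
opening: 0.26
grasp_force: 29.6
```

{"op": "apply_moves", "data": {
  "deltas": [
    {"claw": 1, "delta_pos": [-0.05, 0, 0.1], "yaw": 0},
    {"claw": 1, "delta_pos": [0, 0, 0.05], "yaw": 0},
    {"claw": 1, "delta_pos": [0, 0, 0], "yaw": 0}
  ]
}}

```text
clock: 21.4
eef_pos: [454.0, 163.4, 219.7]
tcp_rot: [3.141, -0.0, 1.57]
contact_force: [-1.9, -0.6, 10.7]
opening: 0.259
grasp_force: 30.8
```

{"op": "apply_moves", "data": {
  "deltas": [
    {"claw": -1, "delta_pos": [0, 0, -0.05], "yaw": 0},
    {"claw": -1, "delta_pos": [0, 0, 0], "yaw": 0},
    {"claw": -1, "delta_pos": [0, 0, 0], "yaw": 0},
    {"claw": -1, "delta_pos": [0, 0, 0], "yaw": 0},
    {"claw": -1, "delta_pos": [0, 0, 0], "yaw": 0},
    {"claw": -1, "delta_pos": [0, 0, -3], "yaw": 0},
    {"claw": -1, "delta_pos": [0, 0, -4], "yaw": 0},
    {"claw": -1, "delta_pos": [0, 0, -4], "yaw": 0}
  ]
}}

```text
clock: 22.4
eef_pos: [453.7, 163.2, 330.5]
tcp_rot: [-3.141, 0.0, 1.57]
contact_force: [-0.7, 0.5, -0.2]
opening: 0.998
grasp_force: 0.0
```

Now the nut at about (453.4,-85.2).

{"op": "apply_moves", "data": {
  "deltas": [
    {"claw": -1, "delta_pos": [-4.8, 0, 0], "yaw": 0},
    {"claw": -1, "delta_pos": [-5.0, 0, 0], "yaw": 0},
    {"claw": -1, "delta_pos": [-5.0, 0, 0], "yaw": 0},
    {"claw": -1, "delta_pos": [-5.0, 0, 0], "yaw": 0},
    {"claw": -1, "delta_pos": [-5.0, 0, 0], "yaw": 0},
    {"claw": -1, "delta_pos": [0, 0, 0], "yaw": 0},
    {"claw": -1, "delta_pos": [0, 0, 0], "yaw": 0},
    {"claw": -1, "delta_pos": [0, 0, 0], "yaw": 0}
  ]
}}

```text
clock: 23.4
eef_pos: [453.6, -83.7, 329.4]
tcp_rot: [-3.141, -0.0, 1.571]
contact_force: [0.5, 1.0, 0.0]
opening: 1.003
grasp_force: 0.0
```

```bash
python3 - <<'E'
from h import *
from scipy.optimize import minimize
f,s=wlook("w6");P=cloud(f,s)
m=(P[...,2]>32)&(P[...,2]<45)&(np.hypot(P[...,0]-454,P[...,1]+85)<48)
vv,uu=np.nonzero(m);n=plane(f,uu,vv,36,s)[:,:2];c=np.array(cv2.minEnclosingCircle(n.astype(np.float32))[0])
d=n-c;q=d[np.hypot(*d.T)>28];z=np.exp(6j*np.arctan2(q[:,1],q[:,0])).mean();print(c,n.mean(0),(n.max(0)+n.min(0))/2,"lobe",np.degrees(np.angle(z))/6%60,abs(z),len(q))
cv2.imwrite("pics/c6.png",cv2.resize(f["img"][100:260,220:420],(600,480)))
E
```

```text
t 23.4 [453.6 -83.7 329.4] [-3.1413e+00 -3.0000e-04  1.5711e+00]
[453.52627563 -84.99966431] [453.4757203  -84.16115139] [453.34869707 -84.92730104] lobe 54.26146125603807 0.7945530615391123 316
```

View pics/c6.png

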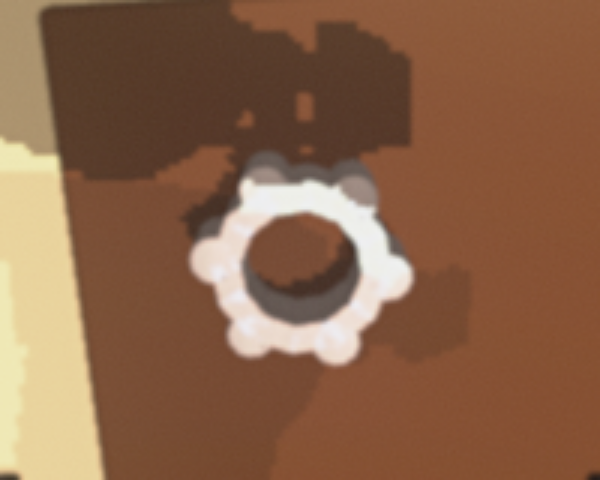

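The crop shows the six-lobed nut with facing lobes at (210,260) and (392,277), about −5.7° from world x, which agrees with the fit. Gripping across them.

{"op": "apply_moves", "data": {
  "deltas": [
    {"claw": -1, "delta_pos": [-0.12, 0, 3.5], "yaw": 0.1},
    {"claw": -1, "delta_pos": [0, 0, 4.0], "yaw": 0},
    {"claw": -1, "delta_pos": [0, 0, 3.5], "yaw": 0},
    {"claw": -1, "delta_pos": [0, 0, 2.0], "yaw": 0},
    {"claw": -1, "delta_pos": [0, 0, 1.0], "yaw": 0},
    {"claw": -1, "delta_pos": [0, 0, 0.6], "yaw": 0},
    {"claw": -1, "delta_pos": [0, 0, 0], "yaw": 0},
    {"claw": -1, "delta_pos": [0, 0, 0], "yaw": 0}
  ],
  "grip_force": 40
}}

```text
clock: 24.45
eef_pos: [453.9, -85.9, 184.1]
tcp_rot: [3.141, 0.0, 1.47]
contact_force: [-0.6, 0.6, 0.3]
opening: 1.001
grasp_force: 0.0
```

{"op": "apply_moves", "data": {
  "deltas": [
    {"claw": 1, "delta_pos": [0, 0, 0], "yaw": 0},
    {"claw": 1, "delta_pos": [0, 0, 0], "yaw": 0},
    {"claw": 1, "delta_pos": [0, 0, 0], "yaw": 0},
    {"claw": 1, "delta_pos": [0, 0, 0], "yaw": 0},
    {"claw": 1, "delta_pos": [0, 0, 0], "yaw": 0},
    {"claw": 1, "delta_pos": [0, 0, 0], "yaw": 0}
  ]
}}

```text
clock: 25.2
eef_pos: [453.7, -85.9, 184.4]
tcp_rot: [3.141, 0.0, 1.47]
contact_force: [-1.7, 0.7, 11.9]
opening: 0.734
grasp_force: 40.6
```

{"op": "apply_moves", "data": {
  "deltas": [
    {"claw": 1, "delta_pos": [0, 0, -1.0], "yaw": 0},
    {"claw": 1, "delta_pos": [0, 0, -3.0], "yaw": -0.1},
    {"claw": 1, "delta_pos": [0, 0, -4.0], "yaw": 0},
    {"claw": 1, "delta_pos": [2.0, 0.7, -3.5], "yaw": 0},
    {"claw": 1, "delta_pos": [4.0, 1.5, 0], "yaw": 0},
    {"claw": 1, "delta_pos": [5.0, 1.85, 0], "yaw": 0},
    {"claw": 1, "delta_pos": [5.0, 1.85, 0], "yaw": 0},
    {"claw": 1, "delta_pos": [5.0, 1.85, 0], "yaw": 0}
  ]
}}

```text
clock: 26.2
eef_pos: [531.6, 125.6, 299.1]
tcp_rot: [3.141, -0.0, 1.57]
contact_force: [0.6, -0.9, -2.0]
opening: 0.728
grasp_force: 44.5
```

{"op": "apply_moves", "data": {
  "deltas": [
    {"claw": 1, "delta_pos": [5.0, 1.85, 0], "yaw": 0},
    {"claw": 1, "delta_pos": [5.0, 1.85, 0], "yaw": 0},
    {"claw": 1, "delta_pos": [3.0, 1.2, 0], "yaw": 0},
    {"claw": 1, "delta_pos": [1.0, 0.4, 0], "yaw": 0},
    {"claw": 1, "delta_pos": [0, 0, 0], "yaw": 0},
    {"claw": 1, "delta_pos": [0, 0, 0], "yaw": 0},
    {"claw": 1, "delta_pos": [0, 0, 0], "yaw": 0}
  ]
}}

```text
clock: 27.08
eef_pos: [584.3, 262.9, 298.6]
tcp_rot: [-3.141, 0.0, 1.569]
contact_force: [0.1, -0.4, -1.3]
opening: 0.728
grasp_force: 44.4
```

{"op": "apply_moves", "data": {
  "deltas": [
    {"claw": 1, "delta_pos": [0, -0.1, 3.5], "yaw": 0},
    {"claw": 1, "delta_pos": [0, 0, 4.0], "yaw": 0},
    {"claw": 1, "delta_pos": [0, 0, 2.5], "yaw": 0},
    {"claw": 1, "delta_pos": [0, 0, 1.0], "yaw": 0},
    {"claw": 1, "delta_pos": [0, 0, 0.4], "yaw": 0},
    {"claw": 1, "delta_pos": [0, 0, 0.15], "yaw": 0},
    {"claw": 1, "delta_pos": [0, 0, 0], "yaw": 0},
    {"claw": 1, "delta_pos": [0, 0, 0], "yaw": 0}
  ]
}}

```text
clock: 28.08
eef_pos: [583.7, 264.1, 183.7]
tcp_rot: [3.141, -0.0, 1.57]
contact_force: [-0.7, 1.4, -1.7]
opening: 0.728
grasp_force: 44.5
```

{"op": "apply_moves", "data": {
  "deltas": [
    {"claw": 1, "delta_pos": [-0.05, -0.05, 0.1], "yaw": 0},
    {"claw": 1, "delta_pos": [0, 0, 0.1], "yaw": 0},
    {"claw": 1, "delta_pos": [0, 0, 0.05], "yaw": 0},
    {"claw": 1, "delta_pos": [0, 0, 0], "yaw": 0}
  ]
}}

```text
clock: 28.58
eef_pos: [583.0, 263.5, 181.5]
tcp_rot: [3.141, -0.0, 1.57]
contact_force: [-3.8, -1.8, 9.4]
opening: 0.73
grasp_force: 45.6
```

{"op": "apply_moves", "data": {
  "deltas": [
    {"claw": -1, "delta_pos": [0, 0, 0], "yaw": 0},
    {"claw": -1, "delta_pos": [0, 0, 0], "yaw": 0},
    {"claw": -1, "delta_pos": [0, 0, 0], "yaw": 0},
    {"claw": -1, "delta_pos": [0, 0, 0], "yaw": 0},
    {"claw": -1, "delta_pos": [0, 0, -2.5], "yaw": 0},
    {"claw": -1, "delta_pos": [0, 0, -5.0], "yaw": 0},
    {"claw": -1, "delta_pos": [0, 0, -5.0], "yaw": 0},
    {"claw": -1, "delta_pos": [0, 0, -5.0], "yaw": 0}
  ]
}}

```text
clock: 29.58
eef_pos: [582.8, 263.4, 357.0]
tcp_rot: [-3.141, 0.0, 1.57]
contact_force: [1.3, 1.7, -0.4]
opening: 1.001
grasp_force: 0.0
```

{"op": "apply_moves", "data": {
  "deltas": [
    {"claw": -1, "delta_pos": [-4.0, -2.0, -4.0], "yaw": 0},
    {"claw": -1, "delta_pos": [-4.0, -2.0, -3.0], "yaw": 0},
    {"claw": -1, "delta_pos": [-4.5, -2.0, 0], "yaw": 0},
    {"claw": -1, "delta_pos": [-3, -0.5, 0], "yaw": 0},
    {"claw": -1, "delta_pos": [0, 0, 0], "yaw": 0},
    {"claw": -1, "delta_pos": [0, 0, 0], "yaw": 0},
    {"claw": -1, "delta_pos": [0, 0, 0], "yaw": 0}
  ]
}}

```text
clock: 30.45
eef_pos: [518.1, 109.3, 425.3]
tcp_rot: [-3.141, -0.0, 1.571]
contact_force: [0.6, -0.0, 1.6]
opening: 1.005
grasp_force: 0.0
```

```bash
python3 - <<'E'
from h import *
f,s=wlook("w7");P=cloud(f,s);print(s["contact_force"])
pads=dict(red=(569.4,149.2,26),blue=(468,278,27),yellow=(453.9,163.3,86),green=(583,264.4,36))
for n,(x,y,zt) in pads.items():
    m=(P[...,2]>(zt-14 if zt<80 else 75)-(0))&(P[...,2]<zt+9)&(np.hypot(P[...,0]-x,P[...,1]-y)<38)
    if zt<80: m&=P[...,2]>16
    vv,uu=np.nonzero(m&(P[...,2]>zt-7));z=np.median(P[vv,uu,2]);Q=plane(f,uu,vv,z,s);c,R=cv2.minEnclosingCircle(Q[:,:2].astype(np.float32))
    print(n,len(uu),"z",round(float(z),1),"off",np.round(np.array(c)-[x,y],1),"r",round(R,1))
E
```

```text
t 30.45 [518.1 109.3 425.3] [-3.1415e+00 -2.0000e-04  1.5706e+00]
[ 0.57653025 -0.04146758  1.56944153]
red 1035 z 23.9 off [-0.5  0.5] r 26.4
blue 1263 z 25.1 off [ 0.9 -5.8] r 28.2
yellow 450 z 84.3 off [1.5 1.2] r 11.4
green 1136 z 33.2 off [ 0.6 -1.1] r 31.8
```

View pics/w7.png

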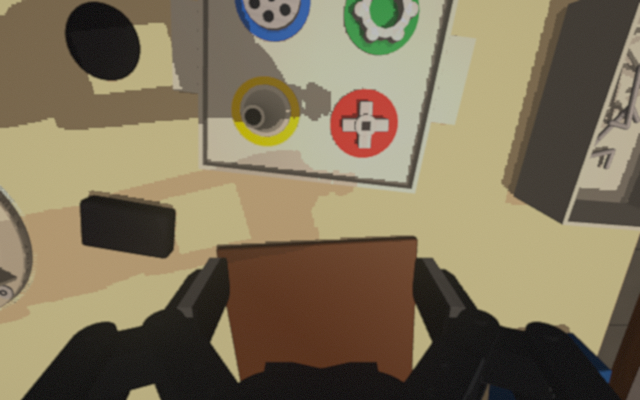

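The knife (366,125), funnel (265,105) and nut (384,12) are centred on their pads. The plate is cut off at the image's top edge, so I check it in the scene camera.

```bash
python3 - <<'E'
from h import *
from rig import r
f=r.grab_frame("scene");P=cloud(f)
pads=dict(red=(569.6,150.3,26),blue=(468,279.5,25),green=(583.2,265.4,33))
for n,(x,y,zt) in pads.items():
    vv,uu=np.nonzero((P[...,2]>zt-7)&(P[...,2]<zt+9)&(np.hypot(P[...,0]-x,P[...,1]-y)<40));z=np.median(P[vv,uu,2]);Q=plane(f,uu,vv,zt,None);c,R=cv2.minEnclosingCircle(Q[:,:2].astype(np.float32))
    print(n,len(uu),round(float(z),1),np.round(np.array(c)-[x,y],1),round(R,1))
cv2.imwrite("pics/s8.png",cv2.resize(f["img"][150:320,100:520],(798,323),interpolation=cv2.INTER_CUBIC))
E
```

```text
red 272 23.6 [ 2.8 -0. ] 26.3
blue 491 24.6 [ 2.3 -3. ] 31.0
green 390 32.2 [ 1.5 -0.9] 32.7
```

View pics/s8.png

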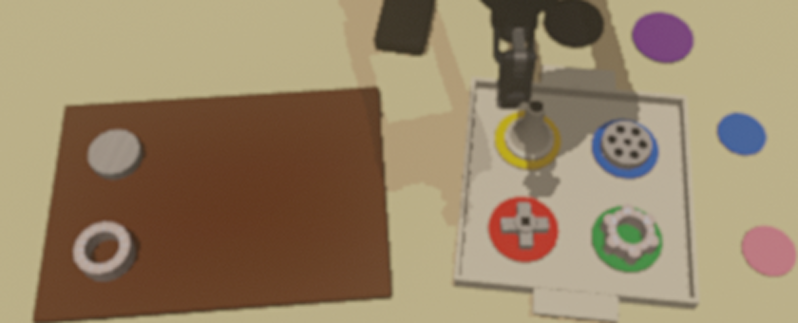

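All four parts are centred on their pads to within the measuring accuracy, and the blank disc (113,153) and the smooth ring (104,250) are untouched on the board. Handing in.

```bash
python3 -c "from rig import r;print(r.sign_off())"
```

```text
the job is handed in; nothing more can be done
None
```

The job is handed in at about 30 s of the 118 s: knife on red, plate on blue, funnel upright on yellow and nut on green, each measured within about 4 mm of its pad's centre, and the blank disc and smooth ring left on the board.

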